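Hold a coated resin plate in the slot of the curing lamp

TASK

Slide the grip on top of the curing lamp along its track until the hatch under the slot is fully open. Then take the wide resin plate with the square wooden grip block out of the drying rack, lower it upright through the lamp's slot until about half of the plate's height is inside, and finish while still holding it there: do not let go and do not let the block sink onto the lamp. Leave the two narrow plates standing in the rack.

Things in the scene. Friction and masses are not known exactly. Their poses are not given: they have to be found in the camera images.
- lamp: Curing lamp: a white box 200 x 260 x 105 mm (x, y, z) fixed on the table, origin at the centre of its underside, z up. The slot in its lid lies 45 mm from the centre towards its -y; the hatch grip stands on the lid on the +y side. It may stand left or right of the robot's middle, turned up to 0.35 rad.
- slot (a point): Centre of the slot in the lamp's lid, level with the lid's flat top face (105 mm above the table). Slot 12 mm wide along this frame's x, 52 mm long along its y; z up. A flared grey lip stands round it: steep 65 degree slopes, 9 mm high, mouth 4 mm wider on every side. The lid is 8 mm thick, the hatch slides right under it; below is empty space down to 95 mm under the lid's top.
- hatch_grip (a point): Centre of the black grip of the sliding hatch, standing on the lamp's lid in line with the slot (on its +y side): a block 28 mm (x) x 18 mm (y) x 40 mm high, centre 22 mm above the lid's top face (the grip's top is 147 mm above the table, so a plate carried low over the lid can push the hatch shut). Axes as the slot's. It slides along +y to open.
- hatch (a joint): Travel of the hatch along the lamp's +y, in m: 0 shut (grip centre 61 mm from the slot centre along +y), 0.075 fully open, at its stop. Starts between 0 and 0.015, covering all or most of the slot. About 1.5 N of friction plus slight damping; it stays where it is left.
- plate_grip (a point): Centre of the wide plate's wooden grip block, 24 (x) x 40 (y) x 40 mm (z, up). Rigidly below, centred, is a white resin plate 10 mm thick (x), 50 mm wide (y), 76 mm tall; its lower edge is 96 mm below this point. About 0.12 kg; a half turn about z makes no difference. At the start it stands upright in one of the rack's pockets, axes parallel to the rack's, this point 104 mm above the table.
- spare_a_grip (a point): Centre of the round wooden grip (24 mm diameter, 40 mm high) of a narrow resin plate (10 x 34 x 76 mm) that stands in another pocket of the rack, this point 104 mm above the table. To be left alone.
- spare_b_grip (a point): The same as spare_a: the second narrow plate with a round grip, in the remaining pocket. To be left alone.
- rack: Wooden drying rack fixed on the table, a block 60 mm (x) x 250 mm (y) x 40 mm high; origin at the centre of its underside. Three equal pockets in a row along its y, 80 mm apart, each 12.5 x 54 mm, floor 8 mm above the table. On the other side of the robot's middle from the lamp, turned up to 0.35 rad.
Not all that is in view belongs to the job. Leave any orange or yellow look-alike of the part that bears plate_grip alone.

How it is judged:
By the outcome, as a careful person would: the job done as asked, in the order asked, and still so for the second after the job is handed in, while the arm keeps its last pose, push and grip.
It also fails if it takes over 58 s, if anything falls off the work surface, if the arm or the gripper's body presses on something with over 40 N, if the wrist force passes 120 N, or if a joint passes its speed limit or range.

ROBOT

A 6-joint arm with a two-finger parallel gripper is mounted at the origin on the work surface. World frame = base frame: x ahead of the robot, y to its left, z up, the work surface at z = 0. Lengths are in m, angles in rad, forces in N, time in s.
With the tool pointing down it reaches from about 0.225 to 0.875 m from the base axis. Payload 3.4 kg.
Tool frame: the origin (TCP) lies midway between the tips of the shut fingers; the grasp point (between the pads) lies 19 mm behind it (manip.pinch_z is the distance from the TCP to the grasp point, in m); z points along the fingers, y is the line along which they close (so a half turn about z gives the same grasp; the last joint's range is limited). The gripper opens to 85 mm and grips with 20 to 120 N. Pads are 22 mm wide; open, the fingers measure 114 mm over their backs; the gripper's body (76 mm by 85 mm) begins 54 mm behind the grasp point. The pads swing forward as they close: fully open they stand 13 mm farther back than shut.
Start: joints at [0.991, 0.276, 1.505, -0, 1.361, -0.121], TCP at [0.255, 0.516, 0.231] pointing down, gripper open.
Joint ranges: [-2.89, 2.89], [-0.75, 2.08], [0.22, 2.7], [-1.18, 4.32], [0.11, 2.71], [-2.7, 2.7]. Speed limits (rad/s): [2.57, 2.57, 3.14, 3.14, 3.14, 3.14].

INTERFACE

Orientations are given as a unit quaternion [w, x, y, z].
In Python, from rig import manip gives the robot as it stands.
- The arm moves only by the tool carry_out, never from a script. Its arguments are lists of equal length, an entry for each row: "delta_pos": the shift along the tool's x, y, z scaled (see below), a list of three; "turn": the turn, a rotation vector about the tool's x, y, z scaled (see below), a list of three; "claw": the closure, from -1 (fully open) to 1 (shut). A call has 1 to 12 rows; each row is the pose to reach, as a shift and turn from the pose commanded when the call began, along the tool's axes at that moment; what a row does not reach only later rows make up. The controller multiplies each number of a shift by 400 mm and each number of a turn by 30 degrees. A row lasts 1/10 s, in which the tool goes at most 50 mm and 8.59 degrees, less where a joint would pass 70% of its speed; a pose out of reach is approached as far as the arm can. A call with a number of a shift or a turn outside -1 to 1 is refused whole. A call with a gripper value outside its range is refused whole. The fingers move at their own pace and stop on an object; "force" is the grip in N (left out, the last holds). Time passes only in rows, so rows that repeat a pose let the fingers close. It gives the time, the measured TCP pose, the force, the opening and the grip force at its end, in the units of the state.
- manip.get_state(): the state, without advancing time (a new reading comes with each control period).
- manip.get_image(name): name is "side" or "top"; returns a dict with "image" (400x640x3 uint8, red, green, blue), "z_map" (400x640 float32, m along the optical axis (not along the pixel's ray), 0 where there is no reading), "fx", "fy", "cx", "cy" (pixels), "world_to_cam" (4x4, takes a point from world to camera coordinates). Camera axes: x right, y down, z forward; pixel columns grow to the right and rows downward; lengths in m; the calibration is good to about 2 mm. A picture is of the moment at which its call begins.
- manip.sign_off(): hands the job in; it is judged then, once.
Trained networks look in the newest picture that a camera, given by its name, has taken for a name from the list of things; names that differ only in an ending like _2 or _b are one class to them, and where a whole thing is asked for, a point or a joint stands for the part that bears it (a point fixed in the world has none). Each returns a list of dicts, best first, with "score" (0 to 1); they miss things now and then, are a little off and sometimes report something else, mostly with a low value. They report only what shows in the picture. A call takes as long as a camera call. They do not tell look-alikes from the thing itself.
- manip.spot_in(camera, query): "point" ([x, y, z] in m, in world coordinates, good to about 4 mm: the middle of the surface that is visible of it).
- manip.place_of(camera, query): "point" ([x, y, z] in m, in world coordinates, good to about 4 mm: a listed point, or the origin of a listed thing).
The state is a dict: "clock": time; "qpos": joint angles; "qd": joint speeds; "effort": joint torques, N m; "position": TCP position; "ee_rot": TCP orientation; "contact_force": force on the tool from outside, world axes, zero at the start; "moment": the same for the moment, N m; "width": finger opening in m; "gripper_force": force on a finger pad.
Only numpy, scipy, OpenCV 4.12 (cv2) and the standard library are available. Lean on these libraries where they do the work, as an engineer would, in place of code of your own. Each camera call takes 0.05 s, during which the arm holds its last target. There are 200 camera calls.

## Working session

There is one attempt and no reset: what is moved stays moved. The work goes in short steps, Python scripts to look and compute and a tool call to move; the robot and the scene stay as the last step left them, time stands still between calls to the robot, and variables do not carry over. Pictures are saved under pics/ and viewed, at most 10 in all, crops included, and the job is handed in when it is done.

Besides the shell and the picture viewer there is one more tool, called as name(argument=value, ...), one argument or row to a line, values as JSON. carry_out: Moves the arm, as the interface text tells. Shifts and turns lie within -1 to 1; 1 stands for 400 mm of shift or 30 degrees of turn. Its arguments: {"type":"object","properties":{"delta_pos":{"type":"array","items":{"type":"array","items":{"type":"number","minimum":-1,"maximum":1}}},"turn":{"type":"array","items":{"type":"array","items":{"type":"number","minimum":-1,"maximum":1}}},"claw":{"type":"array","items":{"type":"number"}},"force":{"type":"number"}},"required":["delta_pos","turn","claw"]}

```bash
mkdir -p pics; ls
python3 - <<'E'
from rig import manip
import cv2,numpy as np
for c in("top","side"):
    d=manip.get_image(c); cv2.imwrite(f"pics/{c}0.png",d["image"][:,:,::-1]); np.savez(f"{c}0.npz",**d)
    print(c,d["fx"],np.round(d["world_to_cam"],3).tolist())
    for q in("lamp","slot","hatch_grip","plate_grip","spare_a_grip","rack"):
        print(q,[(np.round(r["point"],3).tolist(),round(r["score"],2)) for r in manip.place_of(c,q)])
s=manip.get_state();print(s["clock"],s["position"],s["ee_rot"],s["width"],manip.pinch_z)
E
```

```text
pics
top 424.6680149710534 [[0.023, -1.0, 0.003, -0.006], [-0.977, -0.023, -0.211, 0.647], [0.212, 0.002, -0.977, 0.876], [0.0, 0.0, 0.0, 1.0]]
lamp [([0.511, 0.205, 0.002], 0.64)]
slot [([0.512, 0.163, 0.101], 0.89), ([0.57, -0.333, 0.102], 0.17)]
hatch_grip [([0.517, 0.227, 0.129], 0.7)]
plate_grip [([0.727, -0.138, 0.092], 0.72), ([0.751, -0.219, 0.094], 0.71), ([0.615, -0.184, 0.104], 0.66)]
spare_a_grip [([0.572, -0.329, 0.103], 0.52)]
rack [([0.588, -0.262, -0.001], 0.98)]
side 502.73066553427714 [[0.772, -0.635, 0.025, -0.479], [-0.337, -0.441, -0.832, 0.293], [0.539, 0.634, -0.555, 0.873], [0.0, 0.0, 0.0, 1.0]]
lamp [([0.514, 0.205, 0.004], 0.81)]
slot [([0.512, 0.157, 0.104], 0.98)]
hatch_grip [([0.511, 0.233, 0.129], 0.75)]
plate_grip [([0.728, -0.138, 0.098], 0.81), ([0.752, -0.218, 0.093], 0.68), ([0.615, -0.179, 0.104], 0.66)]
spare_a_grip [([0.566, -0.332, 0.102], 0.76)]
rack [([0.59, -0.253, -0.003], 0.69)]
0.7 [0.25467541 0.51555388 0.23137623] [4.19382811e-05 2.27391691e-01 9.73803374e-01 7.81990184e-05] 0.08515178047217072 0.0187
```

View pics/top0.png

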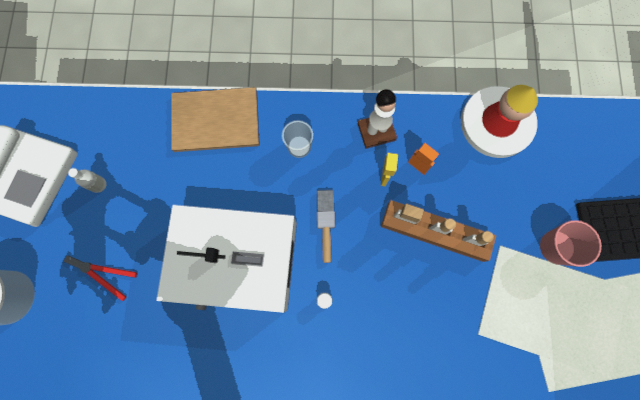

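View pics/side0.png

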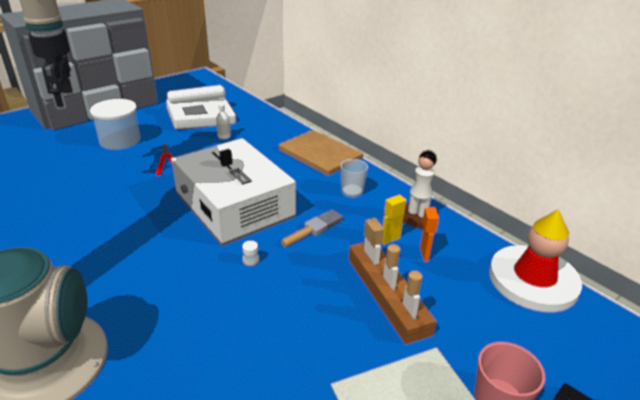

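```bash
cat > h.py <<'E'
import numpy as np,cv2
from scipy.spatial.transform import Rotation as R
def cloud(d):
    z=d["z_map"];v,u=np.mgrid[:z.shape[0],:z.shape[1]];ok=z>0
    p=np.stack([(u-d["cx"])*z/d["fx"],(v-d["cy"])*z/d["fy"],z],-1)[ok]
    T=d["world_to_cam"];return (p-T[:3,3])@T[:3,:3], d["image"][ok]
def near(p,c,r,lo,hi):
    return p[(np.hypot(*(p[:,:2]-c).T)<r)&(p[:,2]>lo)&(p[:,2]<hi)]
def rect(p): 
    (c,s,a)=cv2.minAreaRect((p[:,:2]*1000).astype(np.float32)); return np.round(c,1),np.round(s,1),round(a,2),len(p)
def plan(st,pos,yaw):
    """tool down, tool y axis along yaw (mod pi); returns shift/.4 and turn/30deg"""
    w,x,y,z=st["ee_rot"];r=R.from_quat([x,y,z,w])
    best=None
    for k in(0,np.pi):
        Y=np.array([np.cos(yaw+k),np.sin(yaw+k),0]);Z=np.array([0,0,-1.]);X=np.cross(Y,Z)
        rv=(r.inv()*R.from_matrix(np.stack([X,Y,Z],1))).as_rotvec()
        if best is None or np.linalg.norm(rv)<np.linalg.norm(best):best=rv
    sh=r.inv().apply(np.array(pos)-st["position"])
    return np.round(sh/.4,4).tolist(),np.round(best/np.radians(30),4).tolist()
E
python3 - <<'E'
from h import *
from rig import manip
for c in("top","side"):
    p,_=cloud(np.load(c+"0.npz")); print(c)
    print("lid",rect(near(p,[.512,.205],.2,.1,.11)))
    print("rack",rect(near(p,[.59,-.257],.15,.033,.045)))
    print("hgrip",rect(near(p,[.514,.23],.04,.14,.155)))
    print("block",rect(near(p,[.615,-.181],.04,.117,.132)))
    for q in[[.592,-.256],[.569,-.331]]: print("sp",rect(near(p,q,.03,.117,.132)))
E
```

```text
top
lid (array([516.5, 205.2]), array([261.5, 200.5]), 86.22, 11573)
rack (array([ 640.5, -273.4]), array([251.3, 158.4]), 72.16, 2101)
hgrip (array([517.4, 229.8]), array([18.1, 26.5]), 87.49, 130)
block (array([ 618.5, -181.5]), array([39.7, 24.7]), 71.77, 227)
sp (array([ 593.8, -257.1]), array([21.9, 21.5]), 89.32, 106)
sp (array([ 569.8, -333.5]), array([23. , 22.7]), 55.61, 114)
side
lid (array([514.2, 205.9]), array([268.4, 204. ]), 86.37, 4515)
rack (array([ 642. , -272.7]), array([254.8, 166.1]), 72.16, 2133)
hgrip (array([515.2, 227.6]), array([18.2, 26.6]), 84.1, 68)
block (array([ 616.5, -181.7]), array([42.2, 26.7]), 71.59, 186)
sp (array([ 591.6, -258.9]), array([22.7, 23.8]), 80.08, 109)
sp (array([ 567.1, -334.2]), array([22.9, 22.4]), 88.48, 128)
```

Run:
```python
from h import *
from rig import manip
s=manip.get_state()
for p in([.5165,.229,.2],[.5165,.229,.118]):print(plan(s,p,np.radians(-3.7)))
```

```text
([-0.9041, -0.3524, 0.0784], [0.0003, -0.0001, 2.2471])
([-0.9041, -0.3525, 0.2834], [0.0003, -0.0001, 2.2471])
```

carry_out(
  delta_pos=[
    [-0.4,-0.15,0.03],
    [-0.4,-0.15,0.03],
    [-0.4,-0.15,0.03],
    [-0.4,-0.15,0.03],
  ],
  turn=[
    [0,0,1],
    [0,0,1],
    [0,0,1],
    [0,0,1],
  ],
  claw=[-1,-1,-1,-1],
  force=40,
)

```text
clock: 1.1
position: [0.3738, 0.388, 0.2191]
ee_rot: [0.001, 0.475, 0.88, -0.0]
contact_force: [1.1, -0.7, -0.8]
width: 0.0853
gripper_force: 0.0
```

Run:
```python
from h import *
from rig import manip
s=manip.get_state();print(s["clock"],s["position"],s["qpos"])
for p in([.5165,.229,.2],[.5165,.229,.118]):print(plan(s,p,np.radians(-3.7)))
```

```text
1.1 [0.37378268 0.38796825 0.21911138] [ 0.67621901  0.22893555  1.60143414 -0.00209364  1.31137656  0.0950855 ]
([-0.528, 0.0798, 0.0489], [0.0013, 0.0037, 1.2342])
([-0.5276, 0.0798, 0.2539], [0.0013, 0.0037, 1.2342])
```

carry_out(
  delta_pos=[
    [-0.52,0.08,0.05],
    [-0.52,0.08,0.05],
    [-0.52,0.08,0.05],
    [-0.52,0.08,0.05],
    [-0.52,0.08,0.05],
    [-0.52,0.08,0.05],
  ],
  turn=[
    [0,0,1],
    [0,0,1],
    [0,0,1],
    [0,0,1],
    [0,0,1],
    [0,0,1],
  ],
  claw=[-1,-1,-1,-1,-1,-1],
)

```text
clock: 1.7
position: [0.5147, 0.2341, 0.1989]
ee_rot: [-0.0, 0.685, 0.729, -0.0]
contact_force: [0.4, -0.3, -0.2]
width: 0.0855
gripper_force: 0.0
```

Run:
```python
from h import *
from rig import manip
s=manip.get_state();print(s["clock"],s["position"],s["qpos"])
for p in([.5165,.229,.2],[.5165,.229,.118]):print(plan(s,p,np.radians(-3.7)))
```

```text
1.7 [0.51473951 0.23410973 0.19888295] [3.03737602e-01 2.81854811e-01 1.57888324e+00 1.16208204e-04
 1.28140786e+00 2.41992121e-01]
([-0.013, 0.0036, -0.0028], [-0.0011, 0.0001, 0.2412])
([-0.013, 0.0037, 0.2022], [-0.0011, 0.0001, 0.2412])
```

carry_out(
  delta_pos=[
    [-0.012,0.004,0.06],
    [-0.012,0.004,0.14],
    [-0.012,0.004,0.2],
    [-0.012,0.004,0.2],
    [-0.012,0.004,0.2],
    [-0.012,0.004,0.2],
    [-0.012,0.004,0.2],
    [-0.012,0.004,0.2],
  ],
  turn=[
    [0,0,0.24],
    [0,0,0.24],
    [0,0,0.24],
    [0,0,0.24],
    [0,0,0.24],
    [0,0,0.24],
    [0,0,0.24],
    [0,0,0.24],
  ],
  claw=[-1,-1,-1,-1,0.6,0.6,0.6,0.6],
)

```text
clock: 2.5
position: [0.5161, 0.2314, 0.1206]
ee_rot: [0.0, 0.728, 0.685, 0.001]
contact_force: [0.1, 1.2, 0.8]
width: 0.0278
gripper_force: 0.0
```

Run:
```python
from h import *
from rig import manip
s=manip.get_state();print(s["clock"],s["position"],s["gripper_force"])
p=s["position"]
for d in(.068,.073):print(plan(s,p+np.array([.0645*d,.998*d,0]),np.radians(-3.7)))
```

```text
2.5 [0.51614554 0.23136334 0.1205667 ] 0.033560232259333134
([0.17, 0.0007, 0.0002], [0.0043, -0.0019, 0.0075])
([0.1825, 0.0007, 0.0002], [0.0043, -0.0019, 0.0075])
```

carry_out(
  delta_pos=[
    [0,0,0],
    [0,0,0],
    [0.05,0,0],
    [0.1,0,0],
    [0.14,0,0],
    [0.165,0,0],
    [0.165,0,0],
  ],
  turn=[
    [0,0,0],
    [0,0,0],
    [0,0,0],
    [0,0,0],
    [0,0,0],
    [0,0,0],
    [0,0,0],
  ],
  claw=[1,1,1,1,1,1,1],
  force=40,
)

```text
clock: 3.2
position: [0.5204, 0.2972, 0.1207]
ee_rot: [0.001, 0.728, 0.686, 0.001]
contact_force: [-0.7, -2.3, 5.6]
width: 0.0274
gripper_force: 41.4
```

carry_out(
  delta_pos=[
    [0.006,0,0],
    [0.012,0,0],
    [0.018,0,0],
    [0.018,0,0],
  ],
  turn=[
    [0,0,0],
    [0,0,0],
    [0,0,0],
    [0,0,0],
  ],
  claw=[1,1,1,1],
)

```text
clock: 3.6
position: [0.5204, 0.2973, 0.1206]
ee_rot: [0.005, 0.728, 0.686, -0.004]
contact_force: [-0.9, -17.4, 10.1]
width: 0.0272
gripper_force: 41.9
```

carry_out(
  delta_pos=[
    [0,0,0],
    [0,0,0],
    [0,0,0],
    [0,0,-0.1],
    [0,0,-0.22],
    [0,0,-0.3],
    [0,0,-0.3],
  ],
  turn=[
    [0,0,0],
    [0,0,0],
    [0,0,0],
    [0,0,0],
    [0,0,0],
    [0,0,0],
    [0,0,0],
  ],
  claw=[-1,-1,-1,-1,-1,-1,-1],
)

```text
clock: 4.3
position: [0.5227, 0.3059, 0.245]
ee_rot: [0.002, 0.728, 0.686, 0.005]
contact_force: [0.6, -0.2, 0.5]
width: 0.0855
gripper_force: 0.0
```

Run:
```python
from h import *
from rig import manip
s=manip.get_state();print(s["clock"],s["position"],s["width"])
for z in (.24,.088):print(plan(s,[.6175,-.1816,z],np.radians(-18)))
```

```text
4.3 [0.52266951 0.30586697 0.24497707] 0.08554602492469433
([-1.2023, 0.3098, 0.0087], [0.0174, -0.0131, 0.4851])
([-1.2044, 0.306, 0.3887], [0.0174, -0.0131, 0.4851])
```

carry_out(
  delta_pos=[
    [-1,0.25,0],
    [-1,0.25,0],
    [-1,0.25,0],
    [-1,0.25,0],
    [-1,0.25,0],
    [-1,0.25,0],
    [-1,0.25,0],
    [-1,0.25,0],
    [-1,0.25,0],
    [-1,0.25,0],
  ],
  turn=[
    [0,0,0.48],
    [0,0,0.48],
    [0,0,0.48],
    [0,0,0.48],
    [0,0,0.48],
    [0,0,0.48],
    [0,0,0.48],
    [0,0,0.48],
    [0,0,0.48],
    [0,0,0.48],
  ],
  claw=[-1,-1,-1,-1,-1,-1,-1,-1,-1,-1],
)

```text
clock: 5.3
position: [0.5954, -0.103, 0.2377]
ee_rot: [-0.001, 0.809, 0.587, -0.001]
contact_force: [0.1, -0.0, -0.7]
width: 0.0851
gripper_force: 0.0
```

Run:
```python
from h import *
from rig import manip
s=manip.get_state();print(s["clock"],s["position"],s["width"])
for z in (.2,.088):print(plan(s,[.6175,-.1816,z],np.radians(-18)))
d=manip.get_image("top");p,_=cloud(d)
hg=near(p,[.521,.297],.045,.14,.155);print("hgrip",rect(hg))
print("slot",manip.place_of("top","slot")[:1])
im=d["image"][180:330,140:320,::-1];cv2.imwrite("pics/t1.png",cv2.resize(im,None,fx=4,fy=4,interpolation=cv2.INTER_CUBIC))
```

```text
5.3 [ 0.59536354 -0.10298138  0.23769673] 0.08510958889437989
([-0.1697, 0.1138, 0.0939], [-0.0043, -0.0005, -0.0024])
([-0.1698, 0.1144, 0.3739], [-0.0043, -0.0005, -0.0024])
hgrip (array([521.9, 295.2]), array([18.3, 26.4]), 88.98, 133)
slot [{'point': [0.5114, 0.1644, 0.1008], 'score': 0.6}]
```

View pics/t1.png

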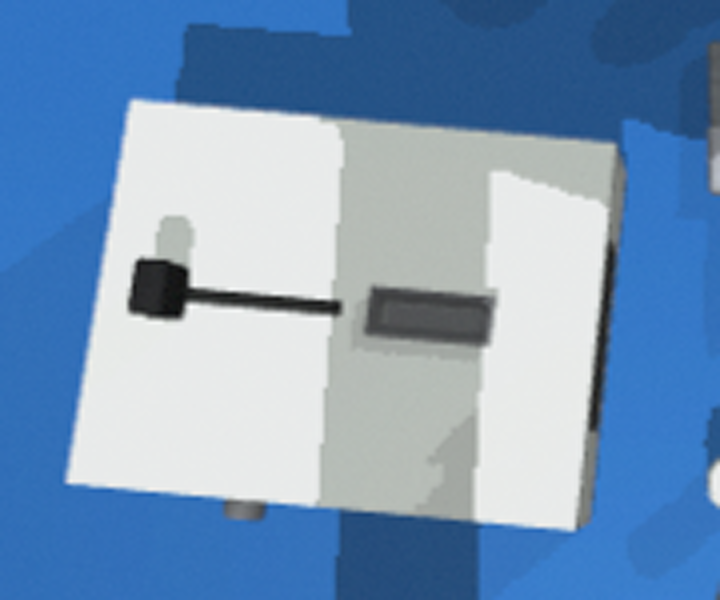

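carry_out(
  delta_pos=[
    [-0.1,0.07,0],
    [-0.17,0.114,0.06],
    [-0.17,0.114,0.16],
    [-0.17,0.114,0.26],
    [-0.17,0.114,0.34],
    [-0.17,0.114,0.37],
    [-0.17,0.114,0.37],
  ],
  turn=[
    [0,0,0],
    [0,0,0],
    [0,0,0],
    [0,0,0],
    [0,0,0],
    [0,0,0],
    [0,0,0],
  ],
  claw=[-1,-1,-1,-1,-1,-1,-1],
)

```text
clock: 6.1
position: [0.6169, -0.1776, 0.0896]
ee_rot: [-0.002, 0.808, 0.589, -0.001]
contact_force: [0.1, -0.8, 0.8]
width: 0.0851
gripper_force: 0.0
```

Run:
```python
from h import *
from rig import manip
s=manip.get_state();print(s["clock"],s["position"],s["contact_force"])
print(plan(s,[.6175,-.1816,.088],np.radians(-18)))
p,_=cloud(np.load("top0.npz"));l=near(p,[.5126,.1606],.04,.1085,.12);print("lip",rect(l))
p,_=cloud(np.load("side0.npz"));l=near(p,[.5126,.1606],.04,.1085,.12);print("lip",rect(l))
```

```text
6.1 [ 0.61693301 -0.17763128  0.08962218] [ 0.13587065 -0.79967807  0.83992422]
([-0.009, 0.0044, 0.004], [-0.008, -0.0016, 0.0078])
lip (array([515.2, 160.2]), array([65.8, 65.7]), 1.2, 200)
lip (array([522.9, 158.1]), array([67.6, 49.5]), 88.27, 112)
```

Grip the block with firm force.

carry_out(
  delta_pos=[
    [-0.009,0.004,0.003],
    [-0.009,0.004,0.003],
    [-0.009,0.004,0.003],
    [-0.009,0.004,0.003],
    [-0.009,0.004,0.003],
    [-0.009,0.004,0.003],
    [-0.009,0.004,0.003],
  ],
  turn=[
    [0,0,0],
    [0,0,0],
    [0,0,0],
    [0,0,0],
    [0,0,0],
    [0,0,0],
    [0,0,0],
  ],
  claw=[-1,1,1,1,1,1,1],
  force=60,
)

```text
clock: 6.8
position: [0.6182, -0.184, 0.0909]
ee_rot: [0.0, 0.808, 0.589, -0.0]
contact_force: [-1.3, -0.1, 4.9]
width: 0.0233
gripper_force: 59.7
```

carry_out(
  delta_pos=[
    [0,0,-0.03],
    [0,0,-0.08],
    [0,0,-0.16],
    [0,0,-0.26],
    [0,0,-0.36],
    [0,0,-0.4],
    [0,0,-0.4],
  ],
  turn=[
    [0,0,0],
    [0,0,0],
    [0,0,0],
    [0,0,0],
    [0,0,0],
    [0,0,0],
    [0,0,0],
  ],
  claw=[1,1,1,1,1,1,1],
)

```text
clock: 7.5
position: [0.6201, -0.1846, 0.2539]
ee_rot: [0.003, 0.808, 0.589, 0.002]
contact_force: [0.0, -0.5, -1.2]
width: 0.0233
gripper_force: 59.1
```

Run:
```python
from h import *
from rig import manip
s=manip.get_state();print(s["clock"],s["position"],s["contact_force"],s["width"])
print(plan(s,[.5126,.1606,.24],np.radians(-3.7)))
d=manip.get_image("side");cv2.imwrite("pics/s1.png",d["image"][100:400,200:640,::-1])
```

```text
7.5 [ 0.62009283 -0.18460069  0.25389006] [ 0.01595708 -0.45715688 -1.16328358] 0.023251131487756982
([0.7388, -0.5211, 0.0305], [0.0141, 0.0025, -0.4729])
```

View pics/s1.png

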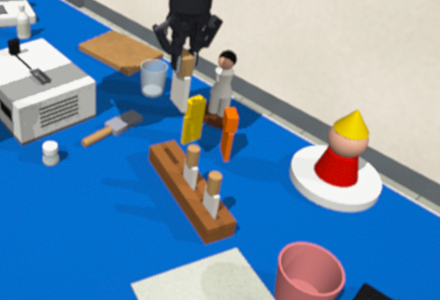

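carry_out(
  delta_pos=[
    [0.739,-0.521,0.03],
    [0.739,-0.521,0.03],
    [0.739,-0.521,0.03],
    [0.739,-0.521,0.03],
    [0.739,-0.521,0.03],
    [0.739,-0.521,0.03],
    [0.739,-0.521,0.03],
    [0.739,-0.521,0.03],
    [0.739,-0.521,0.03],
    [0.739,-0.521,0.03],
    [0.739,-0.521,0.03],
  ],
  turn=[
    [0.01,0,-0.473],
    [0.01,0,-0.473],
    [0.01,0,-0.473],
    [0.01,0,-0.473],
    [0.01,0,-0.473],
    [0.01,0,-0.473],
    [0.01,0,-0.473],
    [0.01,0,-0.473],
    [0.01,0,-0.473],
    [0.01,0,-0.473],
    [0.01,0,-0.473],
  ],
  claw=[1,1,1,1,1,1,1,1,1,1,1],
)

```text
clock: 8.65
position: [0.5113, 0.1598, 0.2375]
ee_rot: [-0.002, 0.73, 0.683, -0.002]
contact_force: [0.4, 1.3, -1.8]
width: 0.0236
gripper_force: 59.2
```

Run:
```python
from h import *
from rig import manip
s=manip.get_state();print(s["clock"],s["position"],s["contact_force"],s["width"])
print(plan(s,[.5126,.1606,.24],np.radians(-3.7)))
ims=[]
for c in("side","top"):
    d=manip.get_image(c);np.savez(c+"2.npz",**d)
    P=d["world_to_cam"]@np.array([.5126,.1606,.15,1]);u=int(P[0]/P[2]*d["fx"]+d["cx"]);v=int(P[1]/P[2]*d["fy"]+d["cy"]);print(c,u,v)
    ims.append(cv2.resize(d["image"][v-70:v+60,u-50:u+50,::-1],None,fx=4,fy=4,interpolation=cv2.INTER_CUBIC))
    p,_=cloud(d);
    for lo in(.165,.185,.205):
        q=near(p,s["position"][:2],.03,lo,lo+.02);print(c,lo,len(q),len(q) and np.round(np.r_[q.mean(0),q.min(0),q.max(0)],4))
cv2.imwrite("pics/c2.png",np.hstack(ims))
```

```text
8.65 [0.51132722 0.15979452 0.2374834 ] [ 0.44691971  1.2736942  -1.78795585] 0.02357140553645064
([0.0022, 0.003, -0.0063], [-0.0111, 0.0008, -0.0032])
side 239 160
side 0.165 105 [0.5064 0.1541 0.1749 0.5024 0.1343 0.1652 0.5141 0.1825 0.185 ]
side 0.185 112 [0.507  0.1551 0.1947 0.5024 0.133  0.1852 0.5151 0.1894 0.2046]
side 0.205 108 [0.5069 0.1547 0.2147 0.5036 0.1339 0.2051 0.5141 0.1863 0.225 ]
top 243 257
top 0.165 17 [0.5085 0.1403 0.1759 0.5056 0.1362 0.1652 0.5149 0.1523 0.1849]
top 0.185 13 [0.51   0.1391 0.1964 0.5062 0.1363 0.1879 0.5156 0.1479 0.2008]
top 0.205 17 [0.5094 0.1379 0.2156 0.5059 0.136  0.2051 0.5153 0.1444 0.2236]
```

View pics/c2.png

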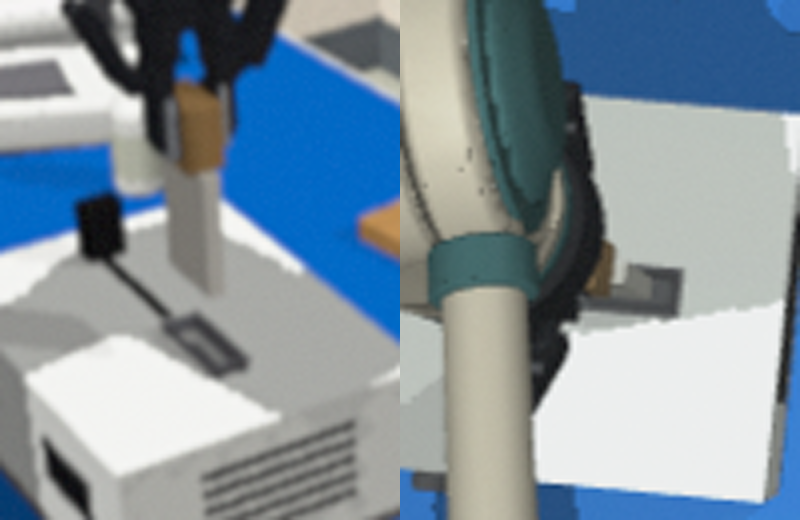

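Run:
```python
from h import *
a=np.radians(-3.7);ex=np.array([np.cos(a),np.sin(a)]);ey=np.array([-np.sin(a),np.cos(a)]);S=np.array([.5126,.1606])
loc=lambda p:np.stack([(p[:,:2]-S)@ex,(p[:,:2]-S)@ey],1)*1000
d=dict(np.load("side2.npz"));p,_=cloud(d)
q=near(p,[.511,.16],.035,.168,.213);L=loc(q)
print("x hist",np.histogram(L[:,0],np.arange(-14,10,1)))
print("y hist",np.histogram(L[:,1],np.arange(-32,34,2)))
# lamp lid rect edges, and slot from images by ray-plane
for c in("side0","side2","top0"):
    d=dict(np.load(c+".npz"));T=d["world_to_cam"];g=cv2.cvtColor(d["image"],cv2.COLOR_RGB2GRAY)
    v,u=np.mgrid[:400,:640];r=np.stack([(u-d["cx"])/d["fx"],(v-d["cy"])/d["fy"],np.ones(u.shape)],-1)@T[:3,:3]
    o=-T[:3,:3].T@T[:3,3]
    for z in(.105,.114):
        w=o+r*((z-o[2])/r[...,2])[...,None]
        l=np.stack([(w[...,:2]-S)@ex,(w[...,:2]-S)@ey],-1)*1000
        box=(abs(l[...,0])<22)&(abs(l[...,1])<40)
        m=box&(g<125); k=cv2.connectedComponents(m.astype(np.uint8))[1]
        n=np.bincount(k[k>0]).argmax(); x=l[k==n]
        print(c,z,m.sum(),np.percentile(x,[1,50,99],axis=0).round(1).tolist(),cv2.minAreaRect(x.astype(np.float32)), np.percentile(g[box],[5,20,50,80]))
```

```text
x hist (array([ 0,  0,  0,  0,  2, 24, 68, 63, 31,  9,  7, 10,  5,  7,  5,  9,  9,
        1,  0,  0,  0,  0,  0]), array([-14, -13, -12, -11, -10,  -9,  -8,  -7,  -6,  -5,  -4,  -3,  -2,
        -1,   0,   1,   2,   3,   4,   5,   6,   7,   8,   9]))
y hist (array([ 0,  0,  3, 18, 30, 34,  8,  8,  6,  7,  9,  7,  8,  6,  6,  7, 10,
        6,  7,  6,  6,  6,  7,  8,  7,  8, 11,  4,  3,  3,  1,  0]), array([-32, -30, -28, -26, -24, -22, -20, -18, -16, -14, -12, -10,  -8,
        -6,  -4,  -2,   0,   2,   4,   6,   8,  10,  12,  14,  16,  18,
        20,  22,  24,  26,  28,  30,  32]))
side0 0.105 139 [[-12.1, -27.9], [2.1, 12.6], [15.0, 39.7]] ((0.5789709091186523, 5.817996978759766), (69.484130859375, 26.664905548095703), 87.59447479248047) [ 78.  102.  136.  224.6]
side0 0.114 150 [[-18.3, -39.2], [-5.7, 3.3], [8.3, 37.5]] ((-5.593410015106201, -0.13703536987304688), (78.71207427978516, 26.28676414489746), 87.59447479248047) [ 77.55 100.2  131.   206.8 ]
side2 0.105 192 [[-12.1, -30.4], [2.0, 5.3], [16.5, 39.6]] ((1.959761619567871, 4.408580780029297), (71.81983184814453, 28.632287979125977), 88.45346069335938) [ 66.  80. 112. 162.]
side2 0.114 197 [[-18.4, -39.2], [-5.3, -4.5], [9.8, 36.9]] ((-4.300533294677734, -0.06877899169921875), (78.71687316894531, 28.22625160217285), 88.45346069335938) [ 66.   79.2 110.5 166.8]
top0 0.105 361 [[-10.9, -29.0], [1.7, 3.5], [13.5, 33.6]] ((1.854257583618164, 2.371335983276367), (25.087636947631836, 64.26299285888672), 2.5711545944213867) [ 73. 103. 157. 227.]
top0 0.114 361 [[-11.3, -30.3], [1.1, 1.9], [12.9, 31.7]] ((1.2757997512817383, 0.7513160705566406), (24.83335304260254, 63.61163330078125), 2.5711538791656494) [ 73. 103. 162. 227.]
```

carry_out(
  delta_pos=[
    [0.0015,0.0025,0.03],
    [0.0015,0.0025,0.06],
    [0.0015,0.0025,0.08],
    [0.0015,0.0025,0.08],
    [0.0015,0.0025,0.08],
  ],
  turn=[
    [-0.008,0,0],
    [-0.008,0,0],
    [-0.008,0,0],
    [-0.008,0,0],
    [-0.008,0,0],
  ],
  claw=[1,1,1,1,1],
)

```text
clock: 9.25
position: [0.5118, 0.1617, 0.2059]
ee_rot: [-0.001, 0.73, 0.684, -0.0]
contact_force: [0.3, -0.4, -1.4]
width: 0.0235
gripper_force: 59.3
```

Run:
```python
from h import *
from rig import manip
s=manip.get_state();print(s["clock"],s["position"],s["contact_force"])
print(plan(s,[.5126,.1606,.2045],np.radians(-3.7)))
d=manip.get_image("side");np.savez("side3.npz",**d)
cv2.imwrite("pics/c3.png",cv2.resize(d["image"][110:200,200:290,::-1],None,fx=6,fy=6,interpolation=cv2.INTER_CUBIC))
```

```text
9.25 [0.51179651 0.16170848 0.20594612] [ 0.30136028 -0.4277393  -1.36570708]
([-0.0026, 0.0022, 0.0036], [-0.0026, -0.0012, -0.0006])
```

View pics/c3.png

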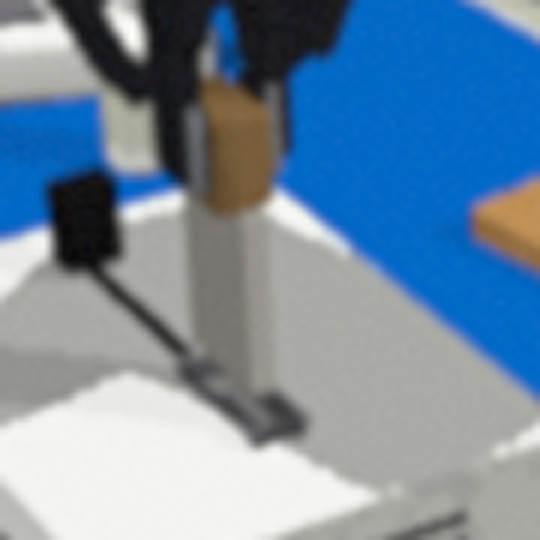

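carry_out(
  delta_pos=[
    [0,0,0.01],
    [0,0,0.02],
    [0,0,0.03],
    [0,0,0.03],
  ],
  turn=[
    [0,0,0],
    [0,0,0],
    [0,0,0],
    [0,0,0],
  ],
  claw=[1,1,1,1],
)

```text
clock: 9.7
position: [0.5112, 0.1619, 0.1934]
ee_rot: [-0.001, 0.729, 0.684, -0.001]
contact_force: [-1.4, -1.0, -1.5]
width: 0.0229
gripper_force: 59.3
```

carry_out(
  delta_pos=[
    [0,0,0.008],
    [0,0,0.016],
    [0,0,0.024],
    [0,0,0.024],
  ],
  turn=[
    [0,0,0],
    [0,0,0],
    [0,0,0],
    [0,0,0],
  ],
  claw=[1,1,1,1],
)

```text
clock: 10.1
position: [0.5121, 0.1601, 0.1845]
ee_rot: [0.001, 0.729, 0.684, -0.001]
contact_force: [1.1, -3.8, -0.0]
width: 0.0232
gripper_force: 59.7
```

carry_out(
  delta_pos=[
    [-0.003,0,0.01],
    [-0.003,0,0.02],
    [-0.003,0,0.03],
    [-0.003,0,0.03],
  ],
  turn=[
    [0,0,0],
    [0,0,0],
    [0,0,0],
    [0,0,0],
  ],
  claw=[1,1,1,1],
)

```text
clock: 10.5
position: [0.5115, 0.1599, 0.1716]
ee_rot: [-0.0, 0.73, 0.684, -0.001]
contact_force: [0.3, -5.0, -2.4]
width: 0.023
gripper_force: 59.3
```

carry_out(
  delta_pos=[
    [-0.003,0,0.012],
    [-0.003,0,0.024],
    [-0.003,0,0.036],
    [-0.003,0,0.046],
    [-0.003,0,0.054],
    [-0.003,0,0.054],
    [-0.003,0,0.054],
  ],
  turn=[
    [0,0,0],
    [0,0,0],
    [0,0,0],
    [0,0,0],
    [0,0,0],
    [0,0,0],
    [0,0,0],
  ],
  claw=[1,1,1,1,1,1,1],
)

```text
clock: 11.2
position: [0.5113, 0.1596, 0.1501]
ee_rot: [-0.001, 0.73, 0.684, -0.0]
contact_force: [0.7, -5.1, -5.7]
width: 0.0234
gripper_force: 59.1
```

Run:
```python
from h import *
from rig import manip
s=manip.get_state();print(s["clock"],s["position"],s["contact_force"],s["width"])
d=manip.get_image("side");p,_=cloud(d)
q=near(p,[.511,.16],.04,.17,.19);print(plan(s,s["position"],np.radians(-3.7)),manip.place_of("side","plate_grip"))
print("hgrip",rect(near(p,[.521,.297],.045,.14,.155)))
cv2.imwrite("pics/c4.png",cv2.resize(d["image"][90:330,190:450,::-1],None,fx=2.5,fy=2.5,interpolation=cv2.INTER_CUBIC))
```

```text
11.2 [0.51129953 0.15956322 0.1501461 ] [ 0.67198452 -5.13161505 -5.74459878] 0.023360007008969157
([0.0, 0.0, 0.0], [-0.0035, -0.001, 0.0001]) [{'point': [0.752, -0.2171, 0.0895], 'score': 0.84}, {'point': [0.5122, 0.1632, 0.1646], 'score': 0.8}, {'point': [0.7248, -0.1362, 0.0966], 'score': 0.77}]
hgrip (array([513.5, 293.9]), array([18.6, 17.5]), 81.63, 40)
```

View pics/c4.png

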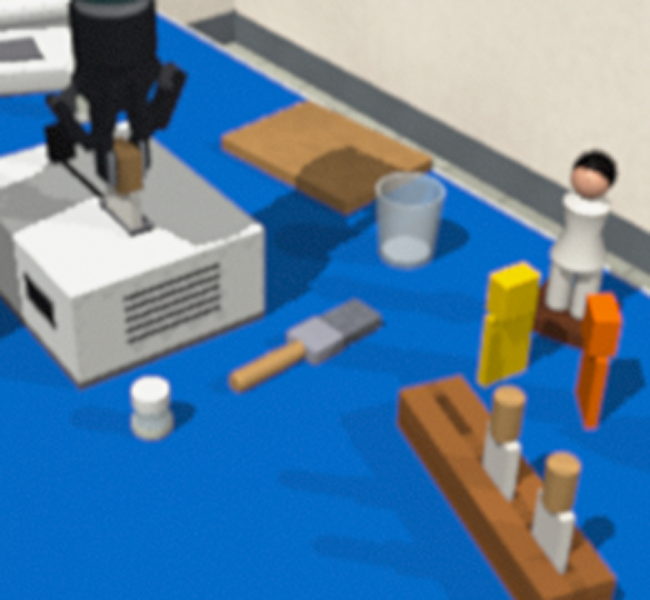

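The picture shows the block held at (125,165) with the plate about 37 mm into the slot at (125,210). The hatch grip is still at its open end at (60,140), and both spares are standing in the rack.

```bash
python3 -c "
from rig import manip
print(manip.sign_off())"
```

```text
the job is handed in; nothing more can be done
None
```

The job is handed in: the hatch is open to its stop, the wide plate is held upright about 37 mm (half its height) into the slot, and both narrow plates are still standing in the rack.

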